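# Fold the tea caddy's flap over and tuck it under the lip

## Robot

A 6-joint arm with a two-finger parallel gripper is mounted at the origin on a cart in front of the work surface, level with it; the furniture and walls round the work are solid. World frame = base frame: x ahead of the robot, y to its left, z up, the work surface at z = 0. Lengths are in mm, angles in rad, forces in N, time in s.
With the tool pointing down it reaches from about 350 to 875 mm from the base axis. Payload 4.2 kg.
Tool frame: the origin (TCP) lies between the finger pads; the fingertips stand 11 mm ahead of it and the grasp point (between the pads) lies 8 mm behind it; z points along the fingers, y is the direction in which the jaws open and shut (so a half turn about z gives the same grasp; the last joint's range is limited). The gripper opens to 85 mm and grips with 20 to 120 N. Pads are 22 mm wide; open, the fingers measure 114 mm over their backs; the gripper's body (76 mm by 85 mm) begins 54 mm behind the grasp point. The pads swing forward as they close: fully open they stand 13 mm farther back than shut.
Start: joints at [1.462, 0.385, 0.008, 0, -1.194, -0.259], TCP at [224.694, 583.191, 221.412] pointing down, gripper open.
Joint ranges: [-3.14, 3.14], [-1.21, 2.06], [-1.07, 1.41], [-3.16, 2.05], [-2.99, -0.16], [-3.1, 3.1]. Speed limits (rad/s): [2.79, 2.79, 3.14, 3.14, 3.14, 3.14].

## Interface

Orientations are given as a unit quaternion [x, y, z, w].
In Python, from bench import * gives the robot as it stands. The module is installed in compiled form; this text tells all that it offers.
- The arm moves only by the tool drive_tool, never from a script. Its argument "increments" is a list of rows, each a list of 3 entries, a list of its own where there are three numbers: the gripper command: -1 is shut, 1 is fully open, values between are in proportion, then the shift along the tool's x, y, z scaled (see below), then the turn about the tool's z scaled (see below). In form: [[hand, [tx, ty, tz], turn], ...]. A call has 1 to 20 rows; each row shifts and turns the commanded pose from where the row before left it, along the tool's axes as they then stand; what a row does not reach is not made up. The controller multiplies each number of a shift by 0.3 m and each number of a turn by 2 rad. A row lasts 1/8 s, in which the tool goes at most 62.5 mm and 10.7 degrees, less where a joint would pass 70% of its speed; a pose out of reach is approached as far as the arm can. A call with a number of a shift or a turn outside -1 to 1 is refused whole. A call with a gripper value outside its range is refused whole. The fingers move at their own pace and stop on an object; the grip force is fixed at half the most. Time passes only in rows, so rows that do not move let the fingers close. It gives the time, the measured TCP pose, the force and the opening at its end, in the units of the state.
- read_state(): the state, without advancing time (a new reading comes with each control period).
- get_image(name): name is "scene" or "top" or "wrist"; returns the picture (420x560x3 uint8, red, green, blue); there is no depth.
- calibration(name): a dict with "fovy" (degrees; the focal length in pixels is half the picture's height over the tangent of half this angle, whatever the lens; pixels are square), "cx", "cy" (the principal point, pixels), "R" (3x3) and "t" (3): a world point X has camera coordinates R X + t. Camera axes: x right, y down, z forward; pixel columns grow to the right and rows downward; lengths in mm; the calibration is good to about 2 mm. A picture is of the moment at which its call begins: read the wrist's pose just before it. calibration takes no time and is no camera call; for the wrist camera it gives the pose at the moment of the call.
- job_done(): hands the job in, once; it reports no verdict.
The state is a dict: "clock": time; "joints": joint angles; "joint_vel": joint speeds; "joint_efforts": joint torques, N m; "position": TCP position; "ee_rot": TCP orientation; "contact_force": force on the tool from outside, world axes, zero at the start; "wrist_torque": the same for the moment, N m; "gripper_width": finger opening in mm.
Only numpy, scipy, OpenCV 4.12 (cv2) and the standard library are available. Lean on these libraries where they do the work, as an engineer would, in place of code of your own. Each camera call takes 0.05 s, during which the arm holds its last target.

## Task

The yellow flap of the wooden tea caddy stands open: fold it over with your fingertips until it lies flat on the box, then push on its black thumb catch so that the flap slides forward and its edge is tucked fully home beneath the dark retaining lip. Only push and press, gently: grip nothing, lift nothing, and do not shove the caddy about. Leave the mug, the spice jar and the kitchen timer beside it undisturbed.

Things in the scene. Friction and masses are not known exactly. Their poses are not given: they have to be found in the camera images.
- caddy: Wooden tea caddy, a heavy (2 kg) loose box on rubber feet, 150 mm along its x, 110 mm along its y, 70 mm high to the rim (83 mm to the top of the lip). Origin at the centre of its underside; z up. Its -x side, roughly towards the robot, is the front with the dark lip; the flap is hinged along its +x (back) side. It slips on the worktop if pushed sideways with more than roughly 10 to 18 N.
- flap (a joint): Fold angle of the flap about the hinge line (parallel to the caddy's y): 0 = lying flat on the rim with the edge pointing to the lip, pi/2 = upright, 2.0 = fully open, leaning back. It stays at whatever angle it is left (stiff hinge, about 0.1 N m). The flap is a yellow plate 110 mm long from hinge to edge, 96 mm wide, 4 mm thick; lying flat its upper face is 75 mm above the worktop.
- flap_slide (a joint): How far the flap has slid in its slotted hinge towards the lip, along the caddy's -x: 0 = drawn back (as found), 0.020 m = fully home (end stop). It needs about 2.5 N and stays where left. Drawn back and flat, the flap's edge stops 6 mm short of the lip; fully home it lies 14 mm under it. The flap can pass beneath the lip only when it lies flat: the slot leaves 4 mm above it. If slid forward while raised, the edge lands on top of the lip.
- hinge_line (a point): Middle of the hinge line with the flap drawn back, fixed in the caddy at x +64 mm, z +73 mm. With the flap slid forward, the hinge has moved along by the same amount.
- flap_edge (a point): Middle of the flap's free edge, 110 mm from the hinge, half-way through the plate.
- thumb_catch (a point): Top middle of the black thumb catch on the flap's outer face (the upper face when flat): a ridge 76 mm long parallel to the hinge with an upright face that looks to the hinge, 50 mm from the hinge and 9 mm tall, and a ramp falling away from it for 30 mm towards the free edge. The point is on the upper edge of the upright face. Push on this upright face, towards the lip, to slide the flap.
- lip_edge (a point): Middle of the lower inner edge of the dark retaining lip, 79 mm above the worktop, at x -52 mm in the caddy. The lip spans the caddy's full width, is 4 mm thick and reaches from there to the front.
- mug: Purple mug, 90 x 119 x 95 mm, bystander; origin at the centre of its underside.
- spice_jar: Spice jar with a red cap, 45 x 45 x 106 mm, bystander; origin at the centre of its underside.
- timer: Round kitchen timer, orange above cream, 58 x 58 x 57 mm, bystander; origin at the centre of its underside.

How it is judged (in metres and radians):
On the way, in this order (a step that is already met when the one before it is completed fails the run):
1. the flap is folded over (value of joint flap below 0.25 rad), for 0.1 s.
2. its edge is tucked beneath the lip (value of joint flap below 0.05 rad and value of joint flap_slide above 0.016 m), for 0.2 s.
At the end, for the whole second after the job is handed in: The flap lies flat (within 0.05 rad) and is slid at least 16 of its 20 mm forward, so that its edge is 9 mm or more beneath the lip; the caddy stands level and at rest, and the mug, the spice jar and the timer are within 30 mm of where they stood (all of step 2 and z of flap_edge in the frame of lip_edge below 0 m and x of flap_edge in the frame of lip_edge below -0.009 m and linear speed of caddy below 0.02 m/s and height (world z) of caddy below 0.006 m and angle between caddy's own z axis and vertical below 0.05 rad and distance of each of mug, spice_jar, timer from where it was at the start of the episode below 0.03 m); the robot touches nothing.
It fails at once if the mug, the spice jar or the timer is pushed aside, lifted or tipped (distance of any of mug, spice_jar, timer from where it was at the start of the episode above 0.03 m or angle between any of mug, spice_jar, timer's own z axis and vertical above 0.3 rad).
It fails at once if the caddy is lifted or tipped (height (world z) of caddy above 0.012 m or angle between caddy's own z axis and vertical above 0.12 rad).
It fails at once if the caddy is shoved more than 40 mm across the worktop (distance of caddy from where it was at the start of the episode above 0.04 m).
It fails at once if the flap is gripped hard or forced (over 35 N from the fingers) (contact force between the fingers and flap above 35 N).
It also fails if it takes over 45 s, if anything falls off the work surface, if the arm or the gripper's body presses on something with over 40 N, if the wrist force passes 120 N, or if a joint passes its speed limit or range.

## Working session

There is one attempt and no reset: what is moved stays moved. The work goes in short steps, Python scripts to look and compute and a tool call to move; the robot and the scene stay as the last step left them, time stands still between calls to the robot, and variables do not carry over. Pictures are saved under pics/ and viewed, and the job is handed in when it is done.

Besides the shell and the picture viewer there is one more tool, called after ">>>" as name([rows], argument=value, ...), one row to a line, values as JSON. drive_tool: Moves the arm, as the interface text tells. Shifts and turns lie within -1 to 1; 1 stands for 0.3 m of shift or 2 rad of turn. Its arguments: {"type":"object","properties":{"increments":{"type":"array"}},"required":["increments"]}

```bash
mkdir -p pics; python3 - <<'E'
from bench import *
import cv2
s=read_state();print(s)
for n in ["scene","top","wrist"]:
    c=calibration(n);print(n,c)
    cv2.imwrite(f"pics/a_{n}.png",get_image(n)[:,:,::-1])
E
```

```text
{'clock': 0.0, 'joints': array([ 1.46158316e+00,  3.85558200e-01,  6.61645452e-03, -5.35077383e-04,
       -1.19400756e+00, -2.58554794e-01]), 'joint_vel': array([ 0.00022359,  0.00141222,  0.00162872, -0.00016555, -0.00164898,
        0.00226286]), 'joint_efforts': array([ 1.56764522e-04, -3.92289698e+01,  1.88404942e+01,  4.18616518e+00,
       -4.65288176e-03, -1.79431578e-05]), 'position': array([224.48891461, 582.63056532, 220.31160405]), 'ee_rot': array([ 9.83122273e-01, -1.82946374e-01, -1.67664303e-04,  1.09204192e-03]), 'contact_force': array([ 0.90737324, -0.78771002, -0.37419824]), 'wrist_torque': array([-0.03192084, -0.02243137,  0.00242955]), 'gripper_width': 85.60205802554495}
scene {'fovy': 51.65057370257177, 'cx': 278.11318072804096, 'cy': 209.7702637387935, 'R': array([[ 0.59892463, -0.80069475,  0.01331174],
       [-0.58962893, -0.45217232, -0.66923682],
       [ 0.54187361,  0.39297343, -0.74292993]]), 't': array([-271.17930565,  372.17524495,  795.90860213])}
top {'fovy': 57.1966866999968, 'cx': 284.3565765740911, 'cy': 202.52730688294938, 'R': array([[-0.01669955, -0.99982227, -0.00874957],
       [-0.98296579,  0.01801862, -0.18290323],
       [ 0.18302838,  0.00554613, -0.98309199]]), 't': array([ 53.46366719, 483.97937863, 923.71836868])}
wrist {'fovy': 69.62186180436632, 'cx': 279.72876791881055, 'cy': 212.74995659568478, 'R': array([[-0.35891072, -0.93336843,  0.00254522],
       [-0.90065988,  0.34704624,  0.2614779 ],
       [-0.24493853,  0.09155484, -0.96520611]]), 't': array([623.07729945, -33.80549947, 378.58486891])}
```

View pics/a_scene.png

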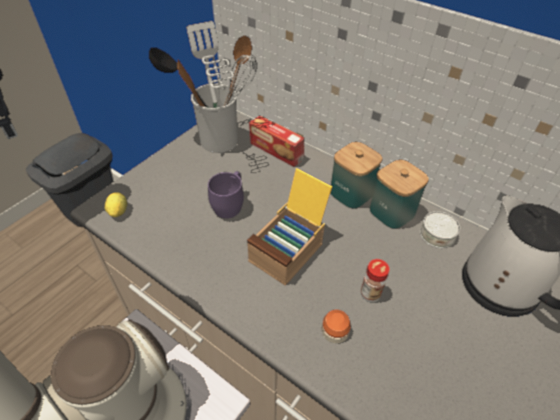

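View pics/a_top.png

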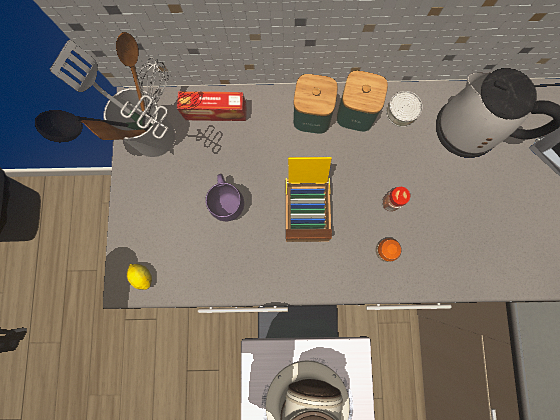

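View pics/a_wrist.png

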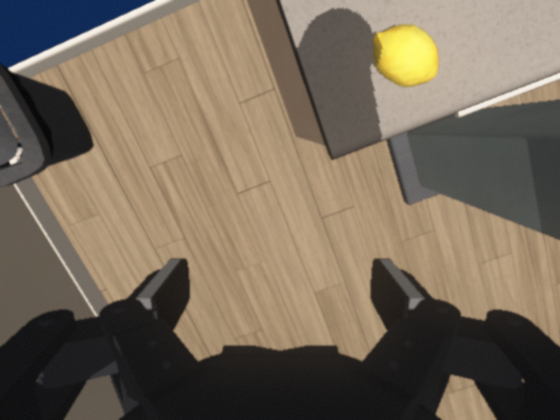

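```bash
python3 - <<'E'
import cv2
a=cv2.imread("pics/a_top.png")[120:280,190:440];b=cv2.imread("pics/a_scene.png")[130:350,180:420]
cv2.imwrite("pics/b_top.png",cv2.resize(a,None,fx=3.2,fy=3.2,interpolation=2)[:600])
cv2.imwrite("pics/b_scene.png",cv2.resize(b,None,fx=2.7,fy=2.7,interpolation=2))
E
```

```text
(no output)
```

View pics/b_top.png

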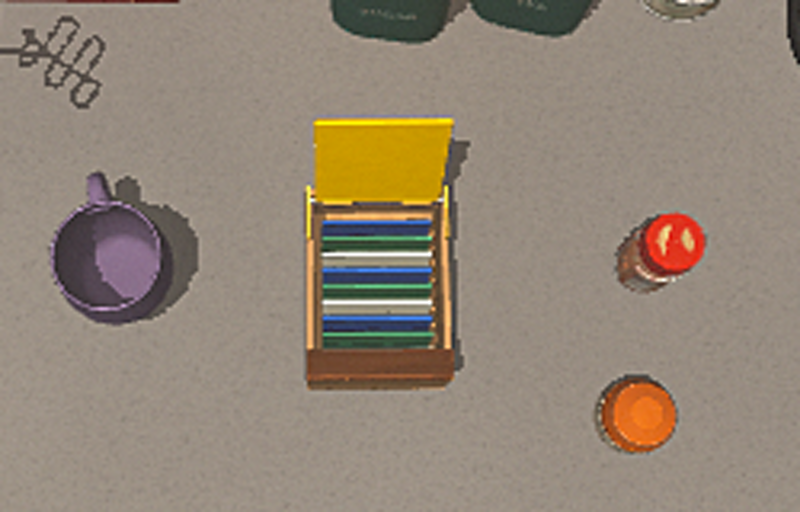

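View pics/b_scene.png

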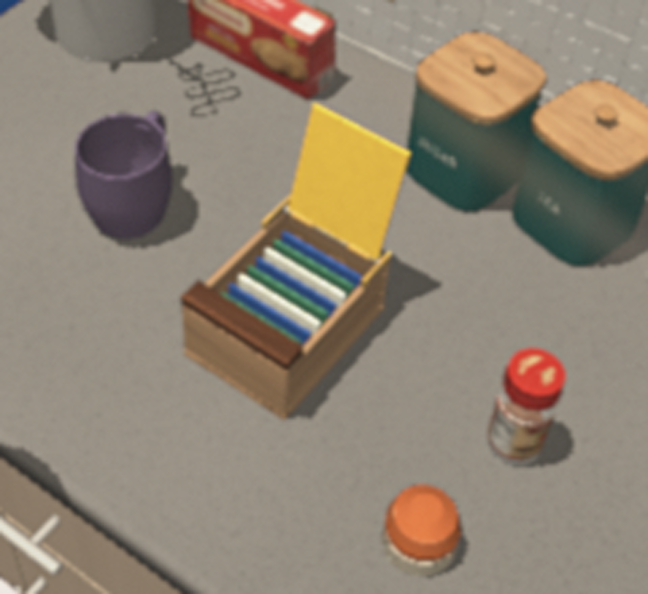

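```bash
cat > h.py <<'E'
import numpy as np
from bench import *
def ray(n,u,v):
    c=calibration(n);f=210/np.tan(np.radians(c['fovy']/2));R=np.array(c['R']);t=np.array(c['t'])
    d=R.T@np.array([(u-c['cx'])/f,(v-c['cy'])/f,1]);return -R.T@t,d/np.linalg.norm(d)
def plane(n,u,v,z):
    o,d=ray(n,u,v);return o+d*(z-o[2])/d[2]
def tri(*obs):
    A=np.zeros((3,3));b=np.zeros(3);L=[]
    for n,u,v in obs:
        o,d=ray(n,u,v);P=np.eye(3)-np.outer(d,d);A+=P;b+=P@o;L.append((o,P))
    x=np.linalg.solve(A,b);return x,[np.linalg.norm(P@(x-o)) for o,P in L]
def proj(n,X):
    c=calibration(n);f=210/np.tan(np.radians(c['fovy']/2));p=np.array(c['R'])@X+c['t'];return p[:2]/p[2]*f+[c['cx'],c['cy']]
E
python3 - <<'E'
from h import *
np.set_printoptions(precision=1,suppress=True)
T=lambda u,v:(u/3.2+190,v/3.2+120)
S=lambda u,v:(u/2.7+180,v/2.7+130)
print("lip corners z83 (top)",*[plane("top",*T(*p),83) for p in [(307,350),(454,348),(307,378),(453,376)]])
print("lip front z83 scene",*[plane("scene",*S(*p),83) for p in [(184,298),(300,360),(202,284)]])
print("edge L",tri(("top",*T(315,120)),("scene",*S(315,105))))
print("edge R",tri(("top",*T(453,119)),("scene",*S(409,153))))
print("back rim z70",*[plane("top",*T(*p),73) for p in [(307,187),(452,186)]])
print("canister tops", plane("top",*T(335,20),0),plane("top",*T(400,42),0))
print("flap base", tri(("top",*T(317,203)),("scene",*S(292,207))),tri(("top",*T(442,203)),("scene",*S(381,256))))
E
```

```text
lip corners z83 (top) [412.6  42.1  83. ] [412.2 -67.3  83. ] [391.8  42.5  83. ] [391.4 -65.7  83. ]
lip front z83 scene [392.1  38.9  83. ] [399.7 -72.8  83. ] [412.5  36.4  83. ]
edge L (array([562.1,  33. , 176.6]), [np.float64(0.6688044684527746), np.float64(0.6688044684527212)])
edge R (array([559.6, -61.6, 179.6]), [np.float64(0.10297483639273329), np.float64(0.10297483639256592)])
back rim z70 [540.   39.9  73. ] [538.7 -71.9  73. ]
canister tops [704.7  13.5   0. ] [683.8 -41.4   0. ]
flap base (array([527.3,  30.6,  81.1]), [np.float64(2.735854621208765), np.float64(2.735854621208889)]) (array([524.5, -64.3,  85.1]), [np.float64(2.7362134411464725), np.float64(2.7362134411465506)])
```

>>> drive_tool([
  [-1,[0,0,-0.067],-0.092],
  [-1,[0,0,-0.067],-0.092],
  [-1,[0.07,0.15,0],0],
  [-1,[0.07,0.15,0],0],
  [-1,[0.07,0.15,0],0],
  [-1,[0.07,0.15,0],0],
  [-1,[0.07,0.15,0],0],
  [-1,[0.07,0.15,0],0],
  [-1,[0.07,0.15,0],0],
  [-1,[0.07,0.15,0],0],
  [-1,[0.07,0.15,0],0],
  [-1,[0.07,0.15,0],0],
])

```text
clock: 1.65
position: [435.0, 131.7, 261.6]
ee_rot: [1.0, 0.0, 0.0, -0.0]
contact_force: [0.4, 0.3, -0.6]
gripper_width: -0.0
```

>>> drive_tool([
  [-1,[0.12,0.097,0],0],
  [-1,[0.12,0.097,0],0],
  [-1,[0.12,0.097,0],0],
  [-1,[0.12,0.097,0],0],
  [-1,[0.12,0.097,0],0],
  [-1,[0,0,0],0],
])

```text
clock: 2.4
position: [616.1, -14.1, 259.7]
ee_rot: [1.0, -0.002, -0.001, 0.0]
contact_force: [-1.2, 0.6, -0.4]
gripper_width: -0.4
```

```bash
python3 - <<'E'
from h import *
import cv2
print(read_state()['position'])
a=get_image("scene")[130:350,180:420,::-1]; w=get_image("wrist")[:,:,::-1]
cv2.imwrite("pics/c_scene.png",cv2.resize(a,None,fx=2.7,fy=2.7));cv2.imwrite("pics/c_wrist.png",w)
E
```

```text
[616.06094529 -14.09819312 259.68128305]
```

View pics/c_scene.png

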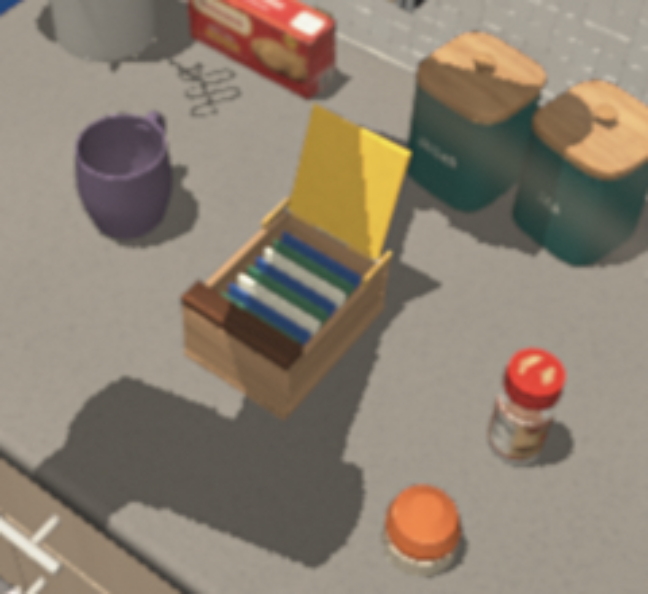

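View pics/c_wrist.png

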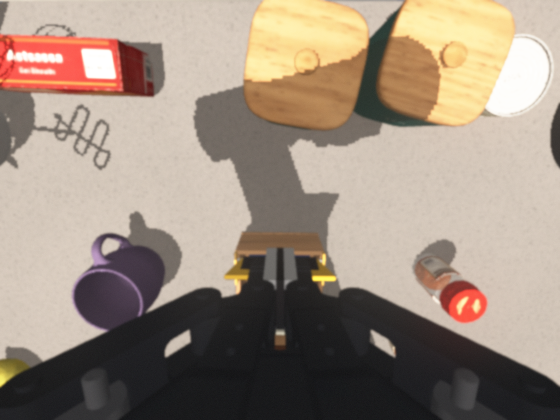

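>>> drive_tool([
  [-1,[0,0,0.135],0],
  [-1,[0,0,0.135],0],
  [-1,[-0.08,0,0],0],
  [-1,[-0.03,0,0],0],
  [-1,[0,0,0],0],
])

```text
clock: 3.12
position: [581.8, -11.6, 182.2]
ee_rot: [1.0, 0.001, 0.001, -0.0]
contact_force: [0.3, 0.1, -0.3]
gripper_width: 0.1
```

```bash
python3 - <<'E'
from h import *
import cv2
np.set_printoptions(precision=1,suppress=True)
print(read_state()['contact_force'])
for n in ["scene","top"]:
    a=get_image(n)[:,:,::-1]
    a=a[60:280,180:420] if n=="scene" else a[80:260,190:430]
    cv2.imwrite(f"pics/d_{n}.png",cv2.resize(a,None,fx=2.7,fy=2.7))
prev=None
for th in np.arange(1.571,-0.01,-0.1):
    r=95+8*(1.571-th)/1.571
    x=529-r*np.cos(th)+2*np.sin(th)+11;z=73+r*np.sin(th)+2*np.cos(th)+11
    print(round(th,2),np.array([x,z]), None if prev is None else np.round([(x-prev[0])/300,-(z-prev[1])/300],3));prev=(x,z)
E
```

```text
[ 0.3  0.1 -0.3]
1.57 [542. 179.] None
1.47 [532.5 179.2] [-0. -0.]
1.37 [522.9 178.5] [-0.  0.]
1.27 [513.4 176.8] [-0.  0.]
1.17 [504.1 174.2] [-0.  0.]
1.07 [495.  170.6] [-0.  0.]
0.97 [486.3 166.1] [-0.  0.]
0.87 [478.  160.7] [-0.  0.]
0.77 [470.3 154.5] [-0.  0.]
0.67 [463.3 147.5] [-0.  0.]
0.57 [456.9 139.8] [-0.  0.]
0.47 [451.3 131.4] [-0.  0.]
0.37 [446.5 122.5] [-0.  0.]
0.27 [442.6 113.1] [-0.  0.]
0.17 [439.7 103.3] [-0.  0.]
0.07 [437.8  93.3] [-0.  0.]
```

View pics/d_scene.png

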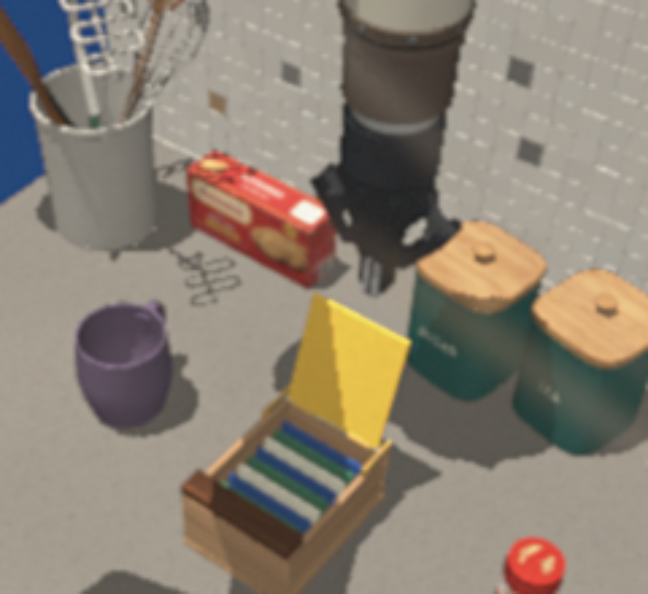

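View pics/d_top.png

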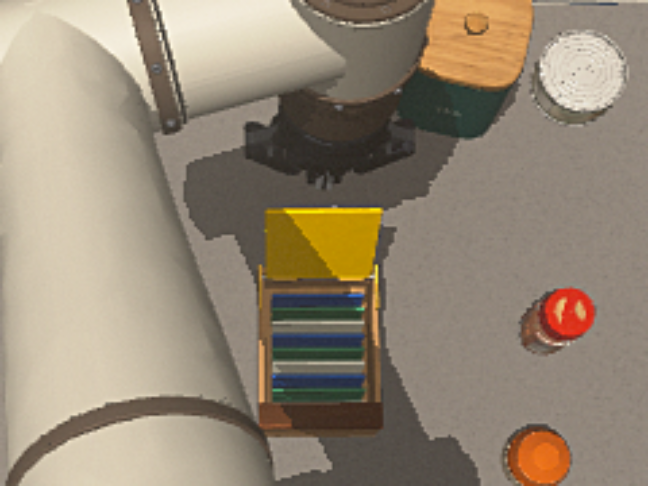

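```bash
python3 - <<'E'
from h import *
np.set_printoptions(precision=1,suppress=True)
p=read_state()['position'];print(p)
for n in ("scene","top"): print(n,proj(n,p+[0,0,-11]))
print("seen",(180+372/2.7,60+292/2.7),(190+325/2.7,80+187/2.7))
print(tri(("scene",180+372/2.7,60+292/2.7),("top",190+325/2.7,80+187/2.7)))
E
```

```text
[582.6 -11.8 181.8]
scene [317.7 174.2]
top [308.5 148.9]
seen (317.77777777777777, 168.14814814814815) (310.3703703703704, 149.25925925925924)
(array([573.3, -14.7, 197.4]), [np.float64(0.6895806479039112), np.float64(0.6895806479040164)])
```

```bash
python3 - <<'E'
from h import *
import cv2
a=get_image("scene")[120:220,270:370,::-1];b=get_image("top")[110:190,260:360,::-1]
c=np.hstack([cv2.resize(a,(500,500),interpolation=0)[:400]*1,cv2.resize(b,(300,240),interpolation=0)[0:0]]) if 0 else cv2.resize(a,(600,600),interpolation=0)
cv2.imwrite("pics/e.png",c);cv2.imwrite("pics/e2.png",cv2.resize(b,(700,560),interpolation=0))
E
```

```text
(no output)
```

View pics/e.png

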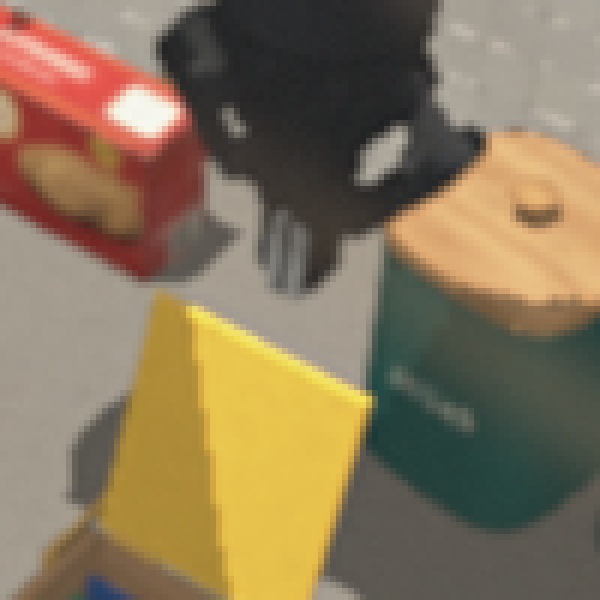

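View pics/e2.png

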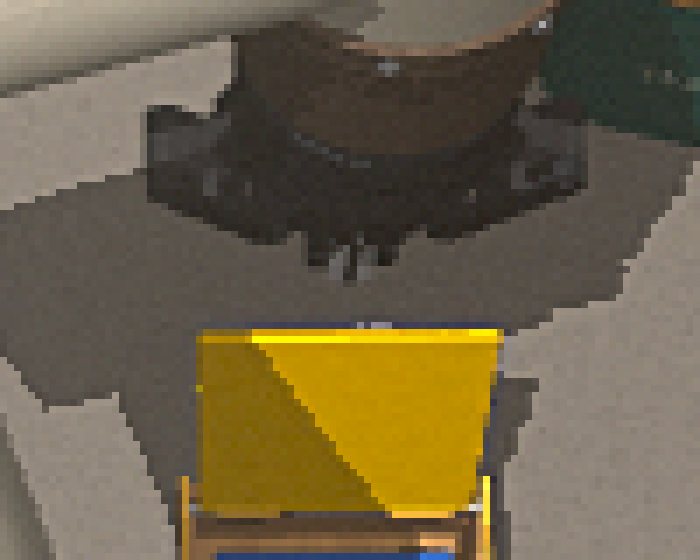

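```bash
python3 - <<'E'
from h import *
np.set_printoptions(precision=1,suppress=True)
print(tri(("scene",318.3,169.5),("top",309.7,150.3)))
for X in [(571,-12,171),(571,-12,180),(571,-12,190),(582,-12,180),(575,-12,180)]:
  print(X,proj("scene",np.array(X)),proj("top",np.array(X)))
E
```

```text
(array([573.7, -14.5, 192.5]), [np.float64(2.172104312929361), np.float64(2.172104312929413)])
(571, -12, 171) [315. 177.] [308.7 153.8]
(571, -12, 180) [315.3 174.1] [309.  152.6]
(571, -12, 190) [315.6 170.8] [309.2 151.1]
(582, -12, 180) [318.  171.4] [308.8 147.8]
(575, -12, 180) [316.3 173.1] [308.9 150.8]
```

>>> drive_tool([
  [-1,[0,0,0.05],0],
  [-1,[-0.02,0.005,0],0],
  [-1,[-0.02,0,0],0],
  [-1,[-0.02,0,0],0],
  [-1,[-0.02,0,0],0],
  [-1,[0,0,0],0],
])

```text
clock: 4.08
position: [557.3, -13.7, 166.0]
ee_rot: [1.0, 0.0, 0.0, -0.0]
contact_force: [0.9, -0.0, 0.5]
gripper_width: 0.2
```

```bash
python3 - <<'E'
from h import *
import cv2
s=read_state();print(s['position'],s['contact_force'])
a=get_image("scene")[120:220,270:370,::-1];b=get_image("top")[110:190,260:360,::-1]
cv2.imwrite("pics/f.png",cv2.resize(a,(600,600),interpolation=0));cv2.imwrite("pics/f2.png",cv2.resize(b,(700,560),interpolation=0))
E
```

```text
[557.32966178 -13.67501649 166.04678311] [ 0.93211677 -0.04401542  0.51024263]
```

View pics/f.png

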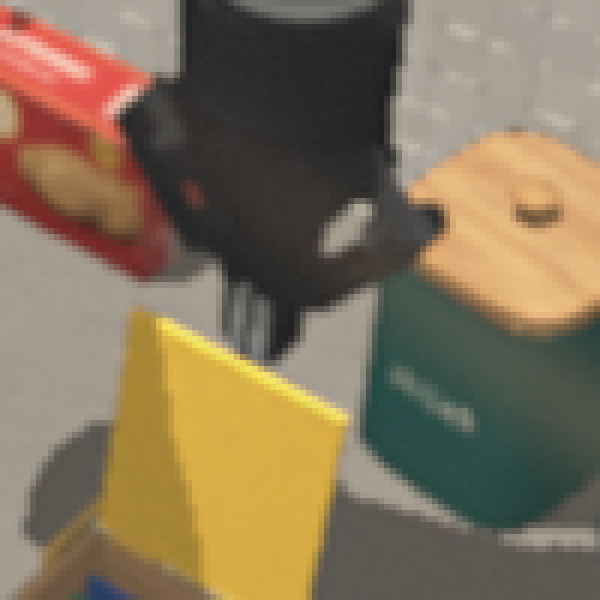

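View pics/f2.png

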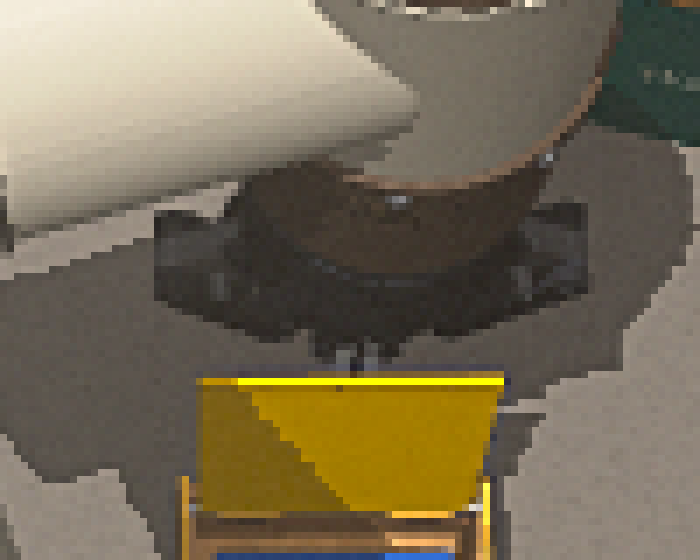

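>>> drive_tool([
  [-1,[-0.025,0,0.01],0],
  [-1,[-0.025,0,0.01],0],
  [-1,[-0.025,0,0],0],
  [-1,[-0.025,0,0],0],
  [-1,[0,0,0],0],
])

```text
clock: 4.8
position: [526.9, -13.8, 159.7]
ee_rot: [1.0, 0.0, -0.0, 0.0]
contact_force: [-0.3, 0.0, -0.1]
gripper_width: 0.4
```

```bash
python3 - <<'E'
from h import *
import cv2
s=read_state();print(s['position'],s['contact_force'])
a=get_image("scene")[120:260,250:390,::-1];b=get_image("top")[110:250,240:380,::-1]
cv2.imwrite("pics/g.png",np.hstack([cv2.resize(a,(400,400),interpolation=0),cv2.resize(b,(400,400),interpolation=0)]))
E
```

```text
[526.88776752 -13.80483527 159.6712334 ] [-0.32167393  0.02659357 -0.11486598]
```

View pics/g.png

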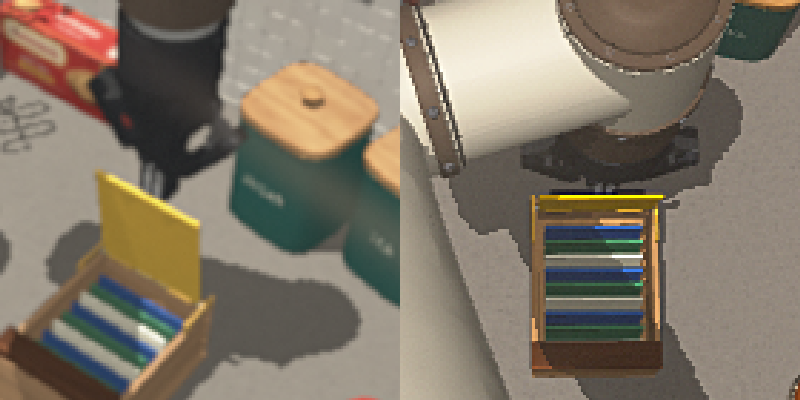

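>>> drive_tool([
  [-1,[-0.027,0,0],0],
  [-1,[-0.027,0,0.002],0],
  [-1,[-0.028,0,0.008],0],
  [-1,[-0.028,0,0.01],0],
  [-1,[-0.028,0,0.012],0],
  [-1,[-0.026,0,0.016],0],
  [-1,[-0.026,0,0.018],0],
  [-1,[0,0,0],0],
])

```text
clock: 5.9
position: [469.6, -14.0, 139.2]
ee_rot: [1.0, 0.0, -0.001, 0.0]
contact_force: [0.5, -0.9, 0.7]
gripper_width: -0.3
```

```bash
python3 - <<'E'
from h import *
import cv2
s=read_state();print(s['position'],s['contact_force'])
a=get_image("scene")[120:260,250:390,::-1];b=get_image("top")[110:250,240:380,::-1]
cv2.imwrite("pics/g2.png",np.hstack([cv2.resize(a,(400,400),interpolation=0),cv2.resize(b,(400,400),interpolation=0)]))
E
```

```text
[469.59282795 -13.95949333 139.23010241] [ 0.48690232 -0.88265294  0.70289035]
```

View pics/g2.png

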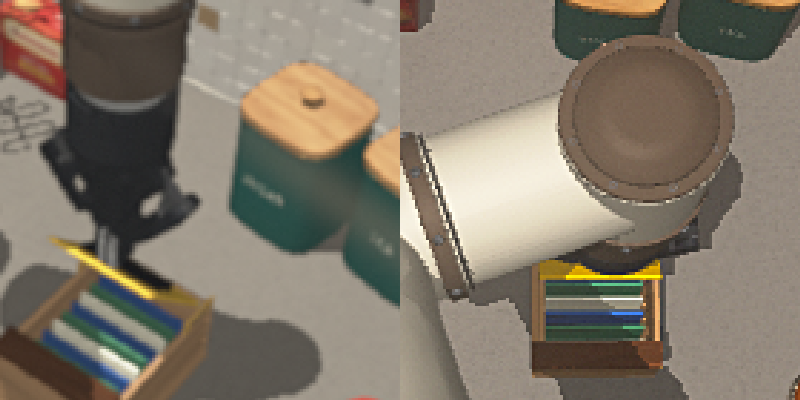

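```bash
python3 - <<'E'
from h import *
np.set_printoptions(precision=1,suppress=True)
k=.35
for n,uv in (("scene",(250+52*k,120+238*k)),("scene",(250+154*k,120+298*k)),("top",(240+140*k,110+276*k))):
    o,d=ray(n,*uv)
    s=np.linspace(300,1500,24001);P=o+np.outer(s,d);r=np.hypot(P[:,0]-529,P[:,2]-73);i=np.argmin(abs(r-110)+1e3*(P[:,0]>525)); print(n,P[i],np.arctan2(P[i,2]-73,529-P[i,0]))
E
```

```text
scene [455.3  31.3 154.7] 0.8372949366051593
scene [454.2 -63.4 153.6] 0.8227758181220889
top [487.1  33.  -28.7] -1.1800658458102722
```

```bash
python3 - <<'E'
from h import *
import cv2
a=get_image("scene")[180:240,250:330,::-1]
cv2.imwrite("pics/h.png",cv2.resize(a,(800,600),interpolation=0))
X=read_state()['position']
for d in [(0,0,-11),(-11,0,-11),(0,0,0),(0,0,-5),(11,0,-11)]:
    print(d,(proj("scene",X+d)-[250,180])*10)
E
```

```text
(0, 0, -11) [388.89147835 363.90030001]
(-11, 0, -11) [359.2891106  394.13105169]
(0, 0, 0) [390.50118643 330.55735654]
(0, 0, -5) [389.76605143 345.78469181]
(11, 0, -11) [418.12468049 334.04655039]
```

View pics/h.png

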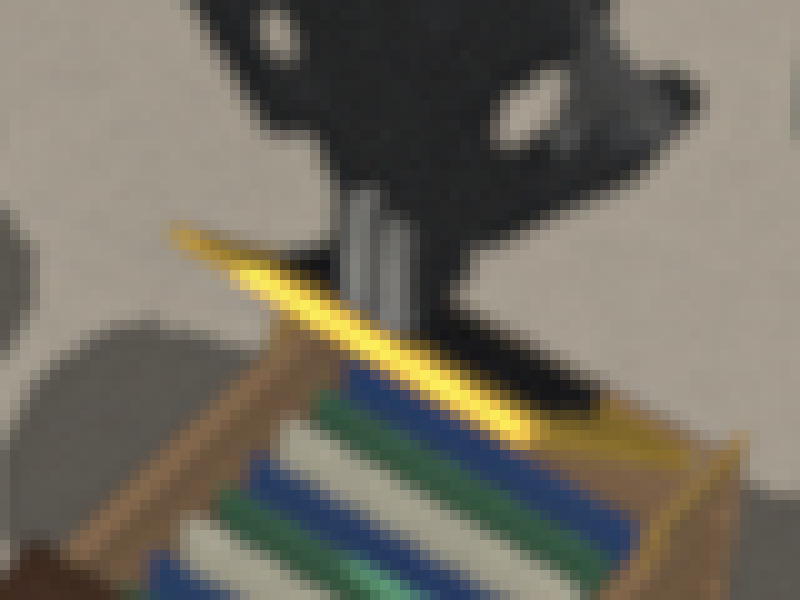

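>>> drive_tool([
  [-1,[-0.016,0,0.023],0],
  [-1,[-0.014,0,0.023],0],
  [-1,[-0.012,0,0.023],0],
  [-1,[-0.01,0,0.023],0],
  [-1,[0,0,0],0],
])

```text
clock: 6.68
position: [454.5, -13.9, 111.5]
ee_rot: [1.0, 0.0, -0.001, 0.0]
contact_force: [-1.1, 0.8, 0.1]
gripper_width: 0.0
```

```bash
python3 - <<'E'
from h import *
import cv2
a=get_image("scene")[180:240,240:320,::-1]
cv2.imwrite("pics/i.png",cv2.resize(a,(800,600),interpolation=0))
a=get_image("wrist")[:,:,::-1]
cv2.imwrite("pics/iw.png",a)
E
```

```text
(no output)
```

View pics/i.png

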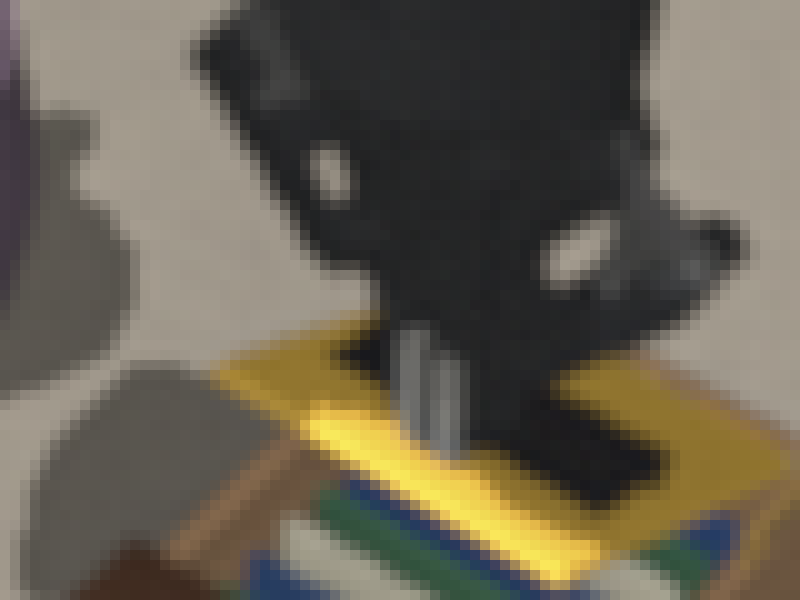

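View pics/iw.png

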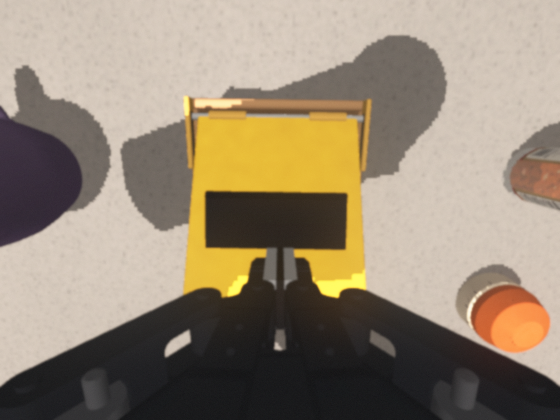

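>>> drive_tool([
  [-1,[-0.007,0,0.023],0],
  [-1,[-0.005,0,0.023],0],
  [-1,[-0.002,0,0.017],0],
  [-1,[0,0,0],0],
])

```text
clock: 7.28
position: [450.7, -13.9, 92.8]
ee_rot: [1.0, 0.0, -0.001, 0.0]
contact_force: [-0.5, 0.3, 0.7]
gripper_width: -0.0
```

```bash
python3 - <<'E'
from h import *
import cv2
a=get_image("scene")[190:250,240:320,::-1]
cv2.imwrite("pics/j.png",cv2.resize(a,(800,600),interpolation=0))
E
```

```text
(no output)
```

View pics/j.png

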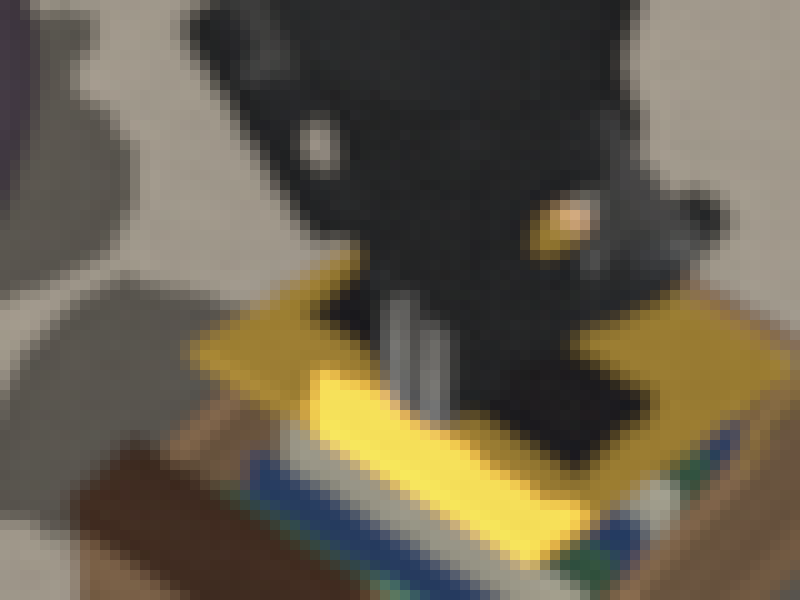

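>>> drive_tool([
  [-1,[0,0,0.013],0],
  [-1,[0,0,0.01],0],
  [-1,[0,0,0],0],
])

```text
clock: 7.7
position: [450.9, -13.8, 86.2]
ee_rot: [1.0, 0.0, -0.0, 0.0]
contact_force: [-0.0, 0.6, 0.6]
gripper_width: -0.0
```

>>> drive_tool([
  [-1,[0,0,0.01],0],
  [-1,[0,0,0],0],
])

```text
clock: 7.95
position: [450.9, -13.8, 83.2]
ee_rot: [1.0, 0.0, -0.0, 0.0]
contact_force: [-0.3, 1.2, -0.5]
gripper_width: -0.1
```

>>> drive_tool([
  [-1,[0,0,0.01],0],
  [-1,[0,0,0],0],
])

```text
clock: 8.2
position: [450.9, -13.8, 80.2]
ee_rot: [1.0, 0.0, -0.0, 0.0]
contact_force: [0.3, 0.6, -0.5]
gripper_width: 0.1
```

```bash
python3 - <<'E'
from h import *
import cv2
a=get_image("scene")[190:250,240:320,::-1]
cv2.imwrite("pics/k.png",cv2.resize(a,(800,600),interpolation=0))
E
```

```text
(no output)
```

View pics/k.png

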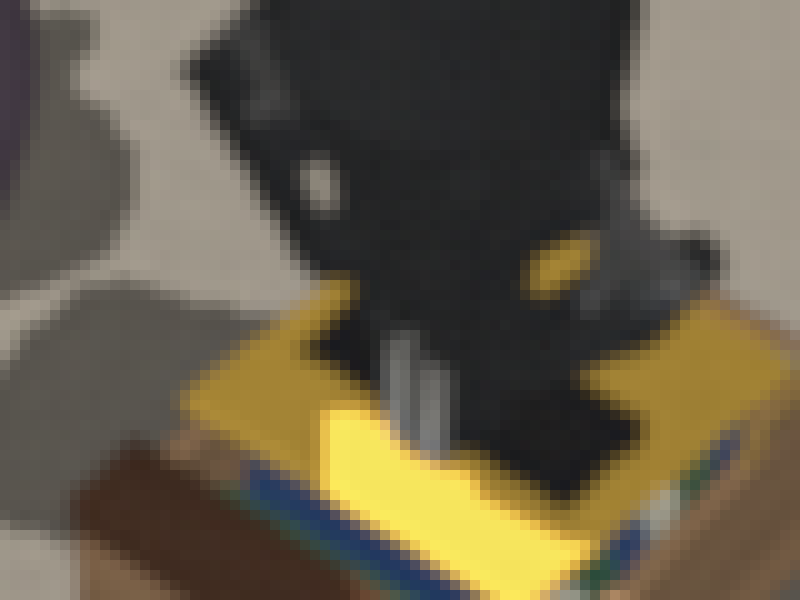

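>>> drive_tool([
  [-1,[0,0,0.01],0],
  [-1,[0,0,0],0],
])

```text
clock: 8.5
position: [450.9, -13.8, 77.2]
ee_rot: [1.0, 0.0, -0.0, 0.0]
contact_force: [-0.5, 1.1, 0.9]
gripper_width: -0.2
```

>>> drive_tool([
  [-1,[0,0,0.007],0],
  [-1,[0,0,0],0],
])

```text
clock: 8.75
position: [450.9, -13.8, 75.1]
ee_rot: [1.0, 0.0, -0.0, 0.0]
contact_force: [0.4, -0.2, 0.1]
gripper_width: 0.3
```

>>> drive_tool([
  [-1,[0,0,0.005],0],
  [-1,[0,0,0],0],
])

```text
clock: 9.0
position: [451.0, -13.8, 73.7]
ee_rot: [1.0, 0.0, -0.0, 0.0]
contact_force: [0.0, -0.7, 0.4]
gripper_width: -0.1
```

```bash
python3 - <<'E'
from h import *
import cv2
a=get_image("scene")[190:250,240:320,::-1]
cv2.imwrite("pics/l.png",cv2.resize(a,(800,600),interpolation=0))
E
```

```text
(no output)
```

View pics/l.png

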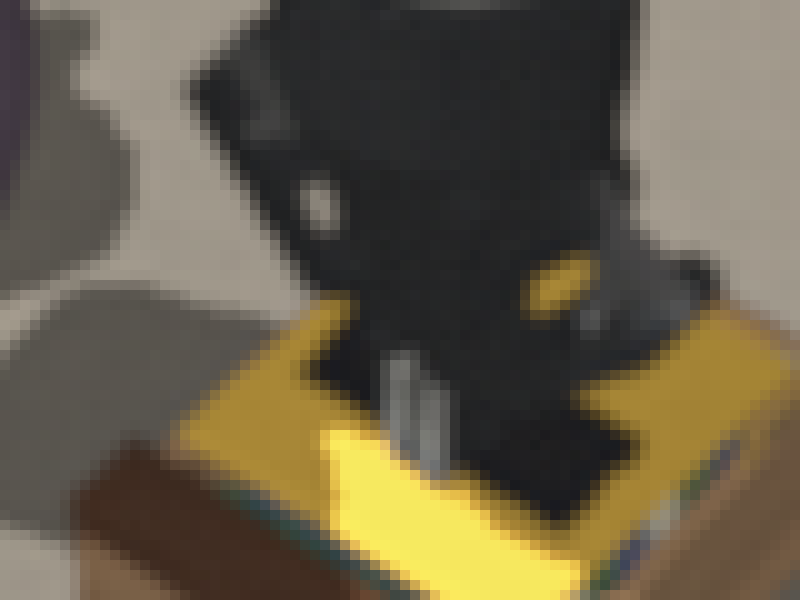

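>>> drive_tool([
  [-1,[0,0,0.007],0],
  [-1,[0,0,0],0],
])

```text
clock: 9.3
position: [451.0, -13.8, 71.6]
ee_rot: [1.0, 0.0, -0.0, 0.0]
contact_force: [-1.3, -0.3, 0.3]
gripper_width: 0.2
```

>>> drive_tool([
  [-1,[0,0,0.005],0],
  [-1,[0,0,0],0],
])

```text
clock: 9.55
position: [451.0, -13.7, 70.1]
ee_rot: [1.0, 0.0, -0.0, 0.0]
contact_force: [-0.4, -0.1, -0.1]
gripper_width: 0.2
```

```bash
python3 - <<'E'
from h import *
import cv2
a=get_image("scene")[190:250,240:320,::-1]
cv2.imwrite("pics/m.png",cv2.resize(a,(800,600),interpolation=0))
s=read_state();print(s['position'],s['contact_force'],s['joints'])
E
```

```text
[451.07949778 -13.74936566  70.15678628] [ 0.12805688  0.29726412 -0.09868157] [ 3.31499067e-01  2.77195541e-01 -6.06856769e-01  4.87303959e-05
 -6.86682572e-01  1.23947445e+00]
```

View pics/m.png

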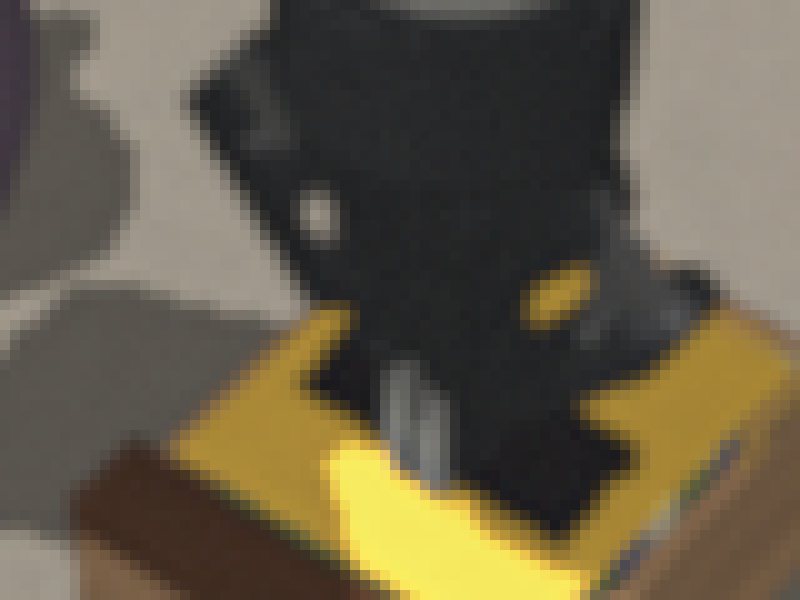

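>>> drive_tool([
  [-1,[0,0,0.005],0],
  [-1,[0,0,0],0],
])

```text
clock: 9.85
position: [451.0, -13.8, 68.6]
ee_rot: [1.0, 0.0, -0.0, 0.0]
contact_force: [-0.1, -0.2, 0.1]
gripper_width: -0.5
```

>>> drive_tool([
  [-1,[0,0,0.005],0],
  [-1,[0,0,0],0],
])

```text
clock: 10.1
position: [451.0, -13.8, 67.4]
ee_rot: [1.0, 0.0, -0.0, 0.0]
contact_force: [-1.8, -0.2, 3.0]
gripper_width: 0.2
```

>>> drive_tool([
  [-1,[0,0,0.004],0],
  [-1,[0,0,0],0],
])

```text
clock: 10.35
position: [451.0, -13.8, 66.5]
ee_rot: [1.0, 0.0, 0.0, 0.0]
contact_force: [-3.3, 0.6, 6.5]
gripper_width: -0.3
```

```bash
python3 - <<'E'
from h import *
import cv2
a=get_image("scene")[190:250,240:320,::-1]
cv2.imwrite("pics/n.png",cv2.resize(a,(800,600),interpolation=0))
s=read_state();print(s['position'],s['contact_force'])
E
```

```text
[451.06139626 -13.80871176  66.53125759] [-2.29912664  0.11166579  6.47440676]
```

View pics/n.png

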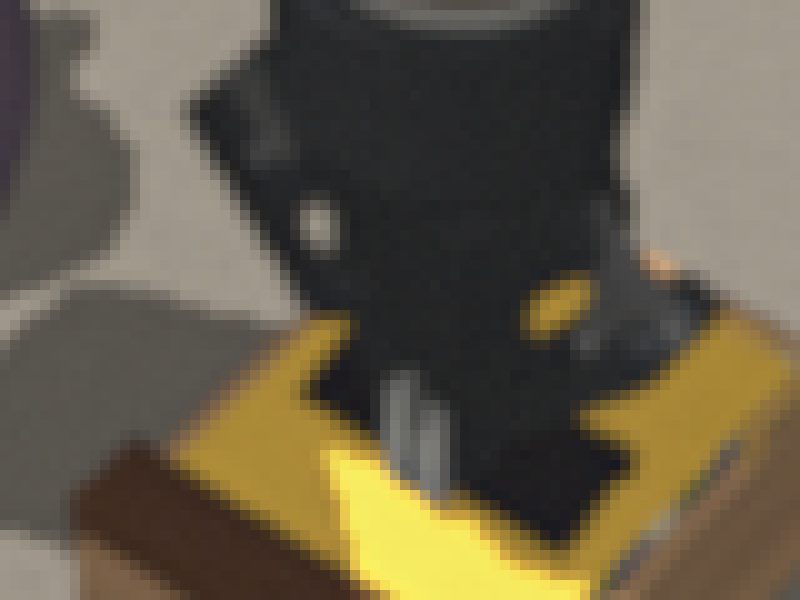

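>>> drive_tool([
  [-1,[0,0,-0.08],0],
  [-1,[0.09,0,0],0],
  [-1,[0.09,0,0],0],
  [-1,[0,0,0.04],0],
  [-1,[0,0,0],0],
])

```text
clock: 11.02
position: [503.2, -14.1, 76.4]
ee_rot: [1.0, -0.0, -0.002, 0.0]
contact_force: [-0.4, -0.5, 0.2]
gripper_width: 0.1
```

```bash
python3 - <<'E'
from h import *
import cv2
a=get_image("scene")[180:255,240:340,::-1]
cv2.imwrite("pics/o.png",cv2.resize(a,(800,600),interpolation=0))
s=read_state();print(s['position'],s['contact_force'])
E
```

```text
[503.56695094 -14.04638598  77.00601801] [0.27707126 1.00723463 0.33291963]
```

View pics/o.png

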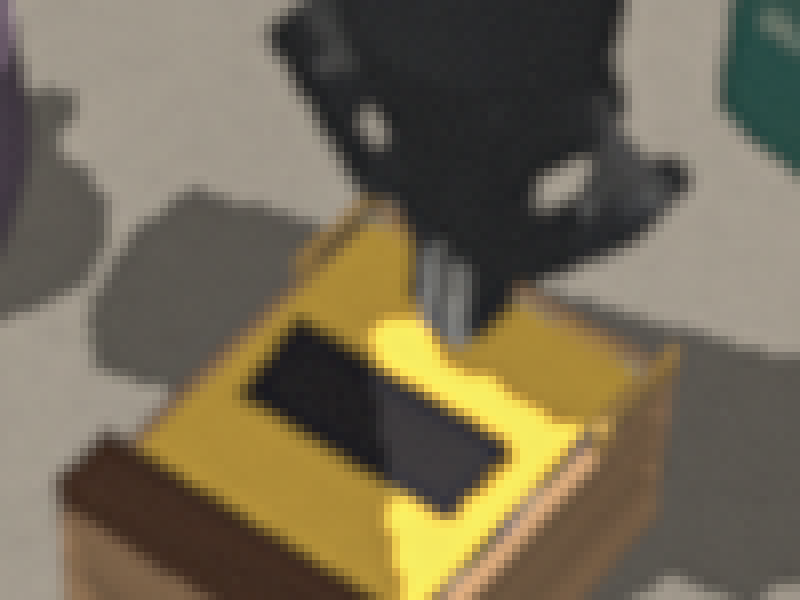

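>>> drive_tool([
  [-1,[0,0,0.02],0],
  [-1,[0,0,0],0],
])

```text
clock: 11.32
position: [504.3, -13.8, 71.7]
ee_rot: [1.0, 0.0, -0.0, 0.0]
contact_force: [-0.2, -0.2, 1.0]
gripper_width: 0.1
```

>>> drive_tool([
  [-1,[0,0,0.006],0],
  [-1,[0,0,0],0],
])

```text
clock: 11.58
position: [504.9, -13.7, 70.2]
ee_rot: [1.0, 0.0, 0.0, -0.0]
contact_force: [0.1, -0.0, -0.2]
gripper_width: 0.0
```

>>> drive_tool([
  [-1,[0,0,0.005],0],
  [-1,[0,0,0],0],
])

```text
clock: 11.82
position: [505.0, -13.8, 68.6]
ee_rot: [1.0, 0.0, -0.0, -0.0]
contact_force: [0.1, -0.4, -1.0]
gripper_width: 0.1
```

>>> drive_tool([
  [-1,[0,0,0.005],0],
  [-1,[0,0,0],0],
])

```text
clock: 12.08
position: [504.9, -13.8, 67.1]
ee_rot: [1.0, 0.0, -0.0, 0.0]
contact_force: [0.1, 0.7, -1.3]
gripper_width: 0.2
```

>>> drive_tool([
  [-1,[0,0,0.005],0],
  [-1,[0,0,0],0],
])

```text
clock: 12.32
position: [504.9, -13.8, 65.6]
ee_rot: [1.0, 0.0, -0.0, 0.0]
contact_force: [0.9, 0.2, 0.4]
gripper_width: -0.2
```

>>> drive_tool([
  [-1,[0,0,0.005],0],
  [-1,[0,0,0],0],
])

```text
clock: 12.58
position: [505.2, -13.8, 65.0]
ee_rot: [1.0, 0.0, 0.0, 0.0]
contact_force: [-2.1, -0.3, 5.6]
gripper_width: -0.2
```

```bash
python3 - <<'E'
from h import *
import cv2
a=get_image("scene")[180:255,240:340,::-1]
cv2.imwrite("pics/p.png",cv2.resize(a,(800,600),interpolation=0))
s=read_state();print(s['position'],s['contact_force'])
E
```

```text
[505.14979267 -13.75133895  64.98836464] [-2.05805328 -0.44473786  5.79324397]
```

View pics/p.png

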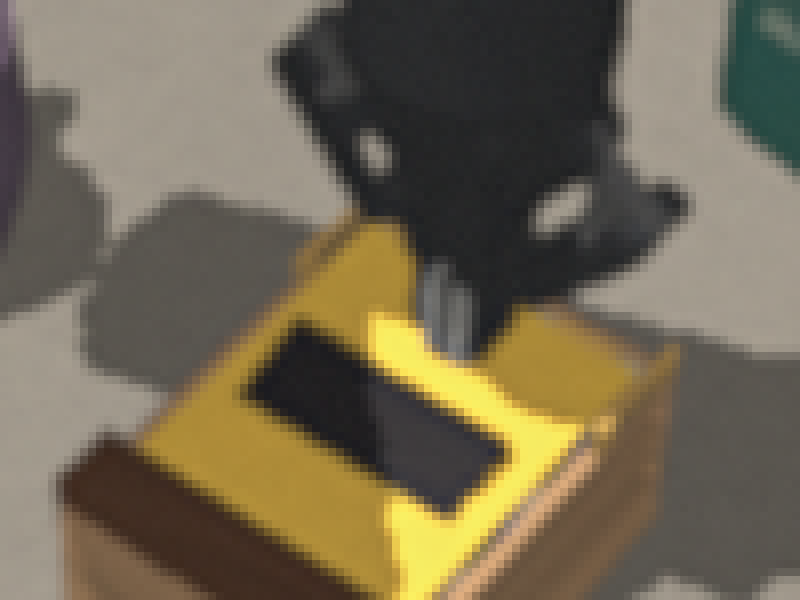

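>>> drive_tool([
  [-1,[0,0,-0.012],0],
  [-1,[-0.02,0,0],0],
  [-1,[-0.015,0,0],0],
  [-1,[0,0,0],0],
])

```text
clock: 13.12
position: [493.9, -13.8, 67.7]
ee_rot: [1.0, 0.0, -0.0, 0.0]
contact_force: [0.5, -0.4, 0.3]
gripper_width: -0.2
```

>>> drive_tool([
  [-1,[-0.01,0,0],0],
  [-1,[0,0,0],0],
])

```text
clock: 13.38
position: [491.3, -13.8, 67.8]
ee_rot: [1.0, 0.0, -0.0, 0.0]
contact_force: [-0.6, 0.1, -0.4]
gripper_width: 0.3
```

>>> drive_tool([
  [-1,[-0.01,0,0],0],
  [-1,[0,0,0],0],
])

```text
clock: 13.62
position: [489.1, -13.6, 68.0]
ee_rot: [1.0, 0.0, 0.001, -0.0]
contact_force: [1.9, 0.1, -1.3]
gripper_width: 0.2
```

>>> drive_tool([
  [-1,[-0.01,0,0],0],
  [-1,[0,0,0],0],
])

```text
clock: 13.88
position: [485.7, -13.6, 68.0]
ee_rot: [1.0, 0.0, 0.0, -0.0]
contact_force: [2.6, 0.4, -0.8]
gripper_width: -0.0
```

>>> drive_tool([
  [-1,[-0.01,0,0],0],
  [-1,[-0.01,0,0],0],
  [-1,[-0.01,0,0],0],
  [-1,[0,0,0],0],
])

```text
clock: 14.38
position: [476.0, -13.7, 67.9]
ee_rot: [1.0, 0.0, -0.0, -0.0]
contact_force: [1.2, 0.6, 0.3]
gripper_width: 0.1
```

```bash
python3 - <<'E'
from h import *
import cv2
a=get_image("scene")[180:255,240:340,::-1]
cv2.imwrite("pics/q.png",cv2.resize(a,(800,600),interpolation=0))
s=read_state();print(s['position'],s['contact_force'])
E
```

```text
[476.03262753 -13.74970801  67.82798558] [1.65972185 0.45046253 0.43638091]
```

View pics/q.png

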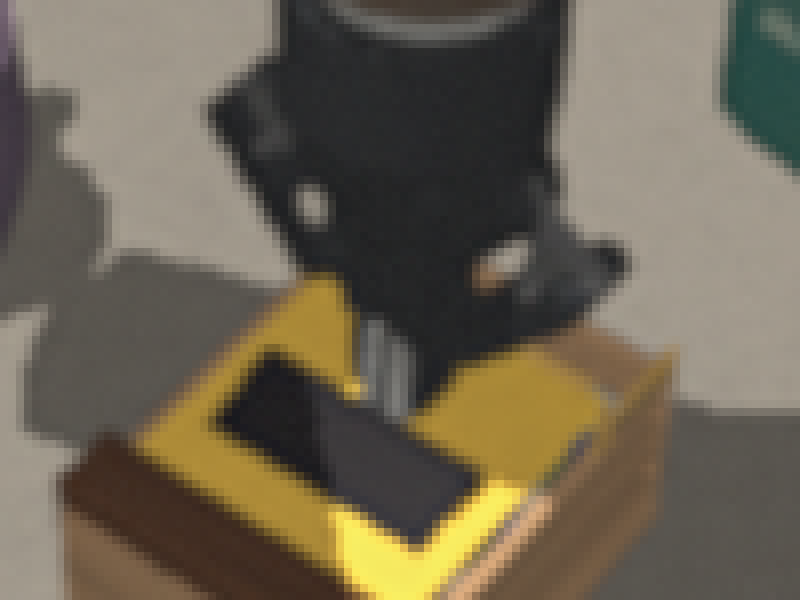

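The caddy hasn't moved, and the flap is sliding under the lip (the catch has moved from about (270,360) to (240,390) in this view). I'll push on to the end stop.

>>> drive_tool([
  [-1,[-0.01,0,0],0],
  [-1,[0,0,0],0],
])

```text
clock: 14.68
position: [473.2, -13.8, 67.8]
ee_rot: [1.0, 0.0, -0.0, -0.0]
contact_force: [2.1, 1.4, 0.5]
gripper_width: -0.1
```

>>> drive_tool([
  [-1,[-0.008,0,0],0],
  [-1,[0,0,0],0],
])

```text
clock: 14.92
position: [470.9, -13.8, 67.9]
ee_rot: [1.0, 0.0, -0.0, -0.0]
contact_force: [1.7, 0.9, 0.6]
gripper_width: 0.3
```

>>> drive_tool([
  [-1,[-0.005,0,0],0],
  [-1,[0,0,0],0],
])

```text
clock: 15.18
position: [469.9, -13.7, 67.9]
ee_rot: [1.0, 0.0, 0.0, -0.0]
contact_force: [4.2, 1.1, -1.0]
gripper_width: -0.1
```

>>> drive_tool([
  [-1,[-0.004,0,0],0],
  [-1,[0,0,0],0],
])

```text
clock: 15.42
position: [469.9, -13.5, 68.1]
ee_rot: [1.0, 0.0, 0.002, -0.0]
contact_force: [5.9, -1.4, -2.2]
gripper_width: -0.2
```

>>> drive_tool([
  [-1,[0.035,0,0],0],
  [-1,[0,0,0],0],
  [-1,[0,0,-0.08],0],
  [-1,[0,0,-0.2],0],
  [-1,[0,0,-0.2],0],
  [-1,[0.2,0,0],0],
  [-1,[0.2,0,0],0],
  [-1,[0,0,0],0],
])

```text
clock: 16.42
position: [600.4, -13.9, 208.6]
ee_rot: [1.0, -0.001, -0.003, 0.0]
contact_force: [-1.3, -0.5, -0.9]
gripper_width: 0.0
```

```bash
python3 - <<'E'
from h import *
import cv2
s=read_state();print(s['position'],s['contact_force'])
a=get_image("scene")[130:350,180:420,::-1];b=get_image("top")[120:280,190:440,::-1]
cv2.imwrite("pics/r.png",cv2.resize(a,None,fx=2.7,fy=2.7));cv2.imwrite("pics/r2.png",cv2.resize(b,None,fx=3.2,fy=3.2))
E
```

```text
[600.4018771  -13.90450767 208.60277026] [-1.30950718 -0.51277876 -0.90299162]
```

View pics/r.png

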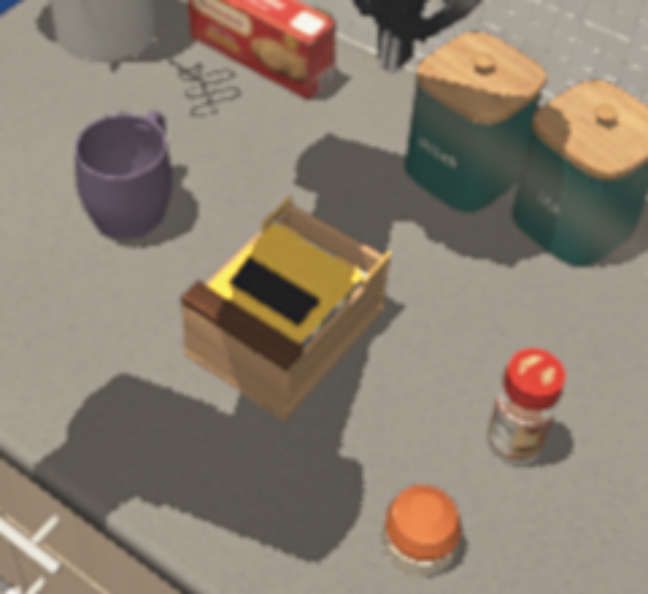

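View pics/r2.png

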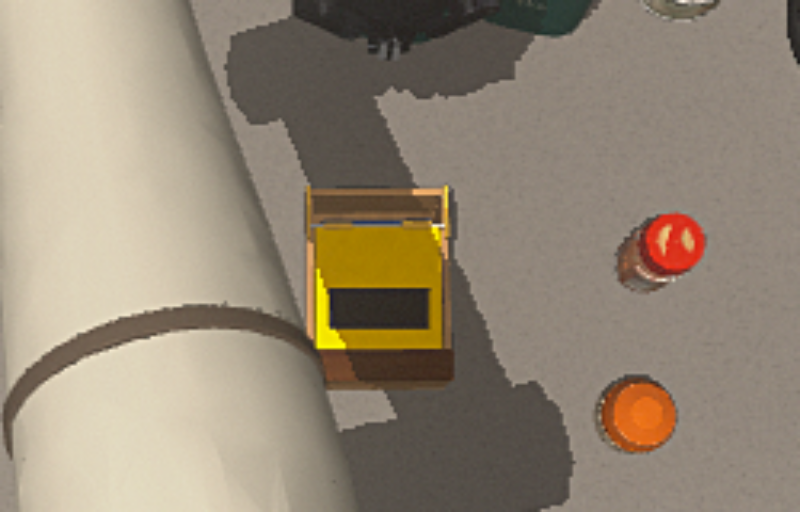

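```bash
python3 - <<'E'
from h import *
f=lambda u,v,z:plane("top",u/3.2+190,v/3.2+120,z).round(1)
print("catch",f(380,288,84),"expect x 459; lip",f(380,349,83),"flap back",f(380,224,74))
print(read_state()['contact_force'])
job_done()
E
```

```text
catch [458.2 -13.5  84. ] expect x 459; lip [412.4 -12.3  83. ] flap back [509.6 -15.5  74. ]
[-0.7189115  -0.75451088  0.37528145]
the job is handed in; nothing more can be done
```

I folded the flap flat, slid it home under the lip by pushing on its thumb catch, and handed the job in at about 16.5 s. No verdict is reported, so success rests on the checks below.

**What I did:** With the gripper shut, I pushed the flap over from behind and pressed it flat with about 6 N. I then set the fingertips behind the catch and pushed towards the lip. It slid at about 2–2.5 N. At the end the fingertips stopped advancing at about 6 N, so I took that as the end stop.

**Last checks:**
- **Flap:** The final top view puts the catch face at x = 458 mm. I expected 459 mm with the flap fully home, about 20 mm from where it started. The flap looks flat and its edge is hidden under the lip.
- **Caddy:** The lip edge is at x = 412.4 mm, against 412.5 mm at the start, so the caddy has not moved.
- **Other objects:** The mug, jar and timer look unmoved in the scene view. The arm hid the mug in the final top view, so I could not confirm it there.
- **Robot:** It stands clear of everything, with only sensor noise on the force reading.

**One disagreement:** The shut fingertips touched about 10 mm behind the TCP, not 11 mm ahead of it as described. I worked from touch and the pictures instead.

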